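# Shut down the fan-blown forge: gas, blower, isolator

## Task

Shut the forge down from its switch plate, just by pressing: push the mushroom gas knock-off fully home and let the blower clear the chamber for at least three seconds, then press the blower's raised STOP button right in and let it come back out, and last press the near end of the paddle rocker right over to turn the isolator off. Do not press the guarded START button, and leave the tin, bar stub, tools and mug standing and lying where they are.

Things in the scene. Friction and masses are not known exactly. Their poses are not given: they have to be found in the camera images.
- plate: Forge switch plate: dark steel, 215 x 480 x 8 mm, fixed flat on the bench; origin on its underside, 90 mm in from its near edge and midway along; x to its far edge (away from the robot), y along it. Grey trunking, 48 mm high, along the far edge. Three grey boxes stand in a row along y, 155 mm apart, in any order, undersides 8 mm above the bench, axes along the plate's within 0.03 rad.
- gas_box: Gas knock-off box, 86 x 86 x 62 mm, with a single large mushroom-head button in the middle of its top. Origin: centre of its underside. Fixed.
- gas_top (a point): Centre of the top of the gas knock-off's mushroom head (black, 40 mm across, the only mushroom; top about 94 mm above the box's underside when out). Moves with the head.
- gas_button (a joint): Travel of the mushroom head in m: 0 = out, gas on; 0.008 = pushed fully home, gas off. It takes about 4 N straight down and stays where it is left; it cannot be pulled back past 0.
- starter_box: Blower starter: the longest and tallest box, 140 (x) x 90 (y) x 75 mm, with two round black buttons on its top, 60 mm apart along x. The raised plain one nearest the robot is STOP; the one inside a steel guard ring, on the trunking side, is START. Origin: centre of its underside. Fixed.
- stop_top (a point): Centre of the top of the STOP button (28 mm diameter, stands 14 mm above its collar and 19 mm above the box top; 94 mm above the box's underside when out). Moves with it.
- stop_button (a joint): Travel of STOP in m: 0 = out, 0.006 = fully pressed. Spring return; about 1.5 N to begin, 5 N at full travel.
- start_top (a point): Centre of the top of the START button (23 mm diameter, flush with the rim of a guard ring 34 mm across and 9 mm high). Not to be used.
- start_button (a joint): Travel of START in m: 0 = out, 0.004 = fully pressed; spring return.
- switch_box: Isolator box, 118 (x) x 78 (y) x 50 mm, with one wide black paddle rocker, 66 mm long (x) and 32 mm wide, in the middle of its top. Origin: centre of its underside; the rocker's pivot is 56 mm above it. Fixed.
- rocker_off_end (a point): Pressing point on the top face of the rocker's OFF end, the end nearest the robot, 26 mm from the pivot (7 mm in from the end). It stands about 8 mm higher than the other end at the start and sinks by about 8 mm when the rocker is fully over.
- rocker_on_end (a point): The matching point on the ON end (trunking side), sunk at the start and raised when the rocker is off.
- rocker (a joint): Angle of the rocker in rad: 0 = on (far end down), 0.30 = fully over to off (near end down). Friction about 0.05 N m (2 N at the pressing point); it stays where it is left.
- flux_tin: Bystander: round aluminium tin, 40 mm diameter, 48 mm high, standing loose on the plate between two boxes. Origin: centre of its underside.
- bar_stub: Bystander: stub of dark square steel bar, 25 x 25 x 60 mm, standing loose on the plate between two boxes. Origin: centre of its underside.
- hammer: Bystander: hammer about 280 mm long lying loose on the bench beyond the left end of the plate.
- tongs: Bystander: dark steel tongs about 260 mm long lying loose on the bench between plate and robot.
- brush: Bystander: wire brush about 200 mm long lying loose on the bench to the left.
- mug: Bystander: white mug, 80 mm across, 85 mm high, standing loose on the bench to the right. Origin: centre of its underside.
- drift: Bystander: square steel drift about 150 mm long lying loose on the bench between plate and robot.

How it is judged:
On the way, in this order (a step that is already met when the one before it is completed fails the run):
1. The gas knock-off is fully home while the blower still runs and the isolator is on, for 2.8 s (value of joint gas_button above 0.006 m and value of joint stop_button below 0.0015 m and value of joint rocker below 0.1 rad), for 2.8 s.
2. STOP is pressed in, at least 4 mm of 6, with the gas off and the isolator still on (value of joint gas_button above 0.006 m and value of joint stop_button above 0.004 m and value of joint rocker below 0.1 rad), for 0.05 s.
3. The rocker is over to off with STOP let out again (value of joint gas_button above 0.006 m and value of joint stop_button below 0.0015 m and value of joint rocker above 0.26 rad), for 0.2 s.
At the end, for the whole second after the job is handed in: The mushroom head is in by more than 6 mm of 8, the rocker is over past 0.26 of 0.30 rad, STOP and START are out (within 1.5 and 1 mm), and every bystander is within 20 mm of where it was (all of step 3 and value of joint start_button below 0.001 m and distance of each of flux_tin, bar_stub, hammer, tongs, brush, mug, drift from where it was at the start of the episode below 0.02 m); the robot touches nothing.
It fails at once if STOP is pressed more than 2.5 mm while the gas is still on (value of joint stop_button above 0.0025 m and value of joint gas_button below 0.006 m).
It fails at once if the rocker is turned half over while the gas is still on (value of joint rocker above 0.16 rad and value of joint gas_button below 0.006 m).
It fails at once if START is pressed more than 1.5 mm (value of joint start_button above 0.0015 m).
It fails at once if the tin, bar stub, hammer, tongs, brush, mug or drift is pushed, tipped or lifted more than 20 mm from its place (distance of any of flux_tin, bar_stub, hammer, tongs, brush, mug, drift from where it was at the start of the episode above 0.02 m).
It also fails if it takes over 48 s, if anything falls off the work surface, if the arm or the gripper's body presses on something with over 40 N, if the wrist force passes 120 N, or if a joint passes its speed limit or range.

## Robot

A 6-joint arm with a two-finger parallel gripper is mounted at the origin on the work surface. World frame = base frame: x ahead of the robot, y to its left, z up, the work surface at z = 0. Lengths are in m, angles in rad, forces in N, time in s.
With the tool pointing down it reaches from about 0.375 to 0.925 m from the base axis. Payload 5.7 kg.
Tool frame: the origin (TCP) lies between the finger pads; the fingertips stand 22 mm ahead of it and the grasp point (between the pads) lies 3 mm ahead of it (tip_reach is the distance from the TCP to the fingertips, in m); x points along the fingers, y is the direction in which the jaws open and shut, and the axes are right-handed (so a half turn about x gives the same grasp; the last joint's range is limited). The gripper opens to 88 mm and grips with 3 to 60 N. Pads are 20 mm wide; open, the fingers measure 115 mm over their backs; the gripper's body (75 mm by 178 mm) begins 61 mm behind the grasp point.
Start: joints at [1.006, 0.359, 1.51, -0, 1.272, -0.115], TCP at [0.261, 0.54, 0.245] pointing down, gripper open.
Joint ranges: [-2.97, 2.97], [-1.01, 2.36], [0.21, 2.38], [-0.96, 4.11], [0.2, 2.71], [-2.98, 2.98]. Speed limits (rad/s): [2.39, 2.39, 3.14, 3.14, 3.14, 3.14].

## Interface

Orientations are given as a unit quaternion [x, y, z, w].
In Python, from station import observe, capture, hand_in, tip_reach gives the robot as it stands.
- The arm moves only by the shell command python3 -m inch 'ROWS' [FORCE]. ROWS is JSON, a list of rows, each an object of numbers: "jaw": the closure, from 0 (fully open) to 1 (shut); "x", "y", "z": the shift along the tool's x, y, z in cm; "yaw": the turn about the tool's x in degrees. In form: [{"jaw": .., "x": .., "y": .., "z": .., "yaw": ..}, ...]. A call has 1 to 12 rows; each row is the pose to reach, as a shift and turn from the pose measured when the call began, along the tool's axes at that moment; what a row does not reach only later rows make up. A row lasts 1/8 s, in which the tool goes at most 62.5 mm and 10.7 degrees, less where a joint would pass 70% of its speed; a pose out of reach is approached as far as the arm can. A call with a gripper value outside its range is refused whole. The fingers move at their own pace and stop on an object; FORCE is the grip in N (left out, the last holds). Time passes only in rows, so rows that repeat a pose let the fingers close. It gives the time, the measured TCP pose, the force and the opening at its end, in the units of the state.
- observe(): the state, without advancing time (a new reading comes with each control period).
- capture(name): name is "side" or "top" or "wrist"; returns a dict with "pixels" (400x640x3 uint8, red, green, blue), "fx", "fy", "cx", "cy" (pixels), "pose" (4x4, takes a point from camera to world coordinates). Camera axes: x right, y up, looking along -z (the intrinsics and any distortion apply to the point x, -y, -z); pixel columns grow to the right and rows downward; lengths in m; the calibration is good to about 2 mm. A picture is of the moment at which its call begins. There is no depth.
- hand_in(): hands the job in, once; it reports no verdict.
The state is a dict: "clock": time; "joint_positions": joint angles; "joint_velocities": joint speeds; "joint_torque": joint torques, N m; "ee_pos": TCP position; "tool_rot": TCP orientation; "wrist_force": force on the tool from outside, world axes, zero at the start; "torque": the same for the moment, N m; "gripper_width": opening from 0.0 (shut) to 1.0 (fully open).
Only numpy, scipy, OpenCV 4.12 (cv2) and the standard library are available. Lean on these libraries where they do the work, as an engineer would, in place of code of your own. Each camera call takes 0.05 s, during which the arm holds its last target. There are 200 camera calls.

## Working session

There is one attempt and no reset: what is moved stays moved. The work goes in short steps, Python scripts to look and compute and a shell command to move; the robot and the scene stay as the last step left them, time stands still between calls to the robot, and variables do not carry over. Pictures are saved under pics/ and viewed, about 8 in all and at most 12, crops included, and the job is handed in when it is done.

```bash
mkdir -p pics; ls
python3 - <<'E'
from station import *
import cv2,numpy as np
s=observe(); print({k:np.round(v,3).tolist() for k,v in s.items()}, tip_reach)
for n in ("top","side"):
    c=capture(n); cv2.imwrite(f"pics/{n}0.png",c["pixels"][:,:,::-1]); print(n,c["fx"],c["fy"],c["cx"],c["cy"],[k for k in c]); print(np.round(c["pose"],4).tolist())
    np.save(f"{n}0.npy",c,allow_pickle=True)
E
```

```text
pics
{'clock': 0.0, 'joint_positions': [1.006, 0.36, 1.511, -0.0, 1.272, -0.115], 'joint_velocities': [-0.002, -0.0, -0.001, -0.001, -0.0, 0.001], 'joint_torque': [-0.001, -51.539, -27.072, 0.067, 0.035, -0.0], 'ee_pos': [0.261, 0.54, 0.244], 'tool_rot': [0.157, 0.69, -0.158, 0.689], 'wrist_force': [0.453, 0.381, 0.541], 'torque': [0.008, 0.015, -0.038], 'gripper_width': 1.001} 0.022
top 397.84052554626464 397.84052554626464 319.24503895603675 198.09502381672692 ['pixels', 'fx', 'fy', 'cx', 'cy', 'pose']
[[-0.0263, 0.9817, -0.1887, 0.2582], [-0.9994, -0.0299, -0.016, -0.0232], [-0.0213, 0.1881, 0.9819, 1.1865], [0.0, 0.0, 0.0, 1.0]]
side 371.884743362818 371.884743362818 318.52562728170795 204.5945572329603 ['pixels', 'fx', 'fy', 'cx', 'cy', 'pose']
[[0.7754, 0.3539, -0.523, -0.2621], [-0.6311, 0.4642, -0.6215, -0.8807], [0.0228, 0.8119, 0.5833, 0.9097], [0.0, 0.0, 0.0, 1.0]]
```

View pics/top0.png

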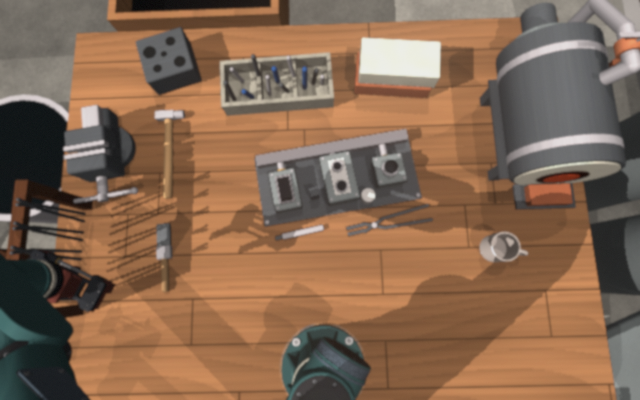

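View pics/side0.png

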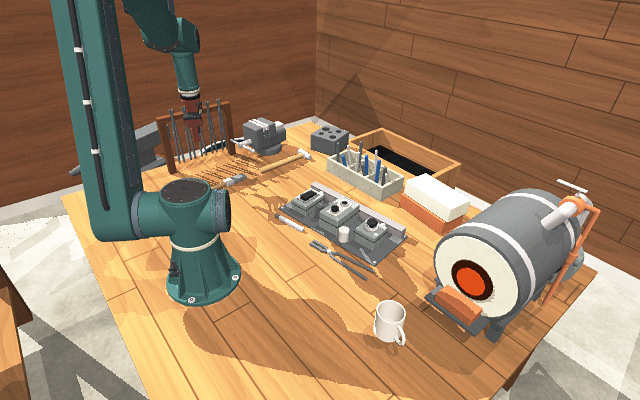

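The top view shows the plate at about (340,178). The isolator is at (284,188), the starter at (340,176) and the gas box at (388,165). The tin is at (368,195), the bar stub at (314,192), and the drift and tongs lie in front. I'll enlarge both views of it next.

```bash
cat > h.py <<'E'
import numpy as np,cv2
from station import *
def ray(c,u,v):
    d=np.array([(u-c["cx"])/c["fx"],-(v-c["cy"])/c["fy"],-1.]); P=np.array(c["pose"]); return P[:3,3],P[:3,:3]@d
def onz(c,u,v,z):
    o,d=ray(c,u,v); return o+d*(z-o[2])/d[2]
def proj(c,p):
    P=np.array(c["pose"]); q=P[:3,:3].T@(np.array(p)-P[:3,3]); return np.array([c["cx"]-c["fx"]*q[0]/q[2],c["cy"]+c["fy"]*q[1]/q[2]])
def tri(*cs):
    A=np.zeros((3,3));b=np.zeros(3)
    for c,(u,v) in cs:
        o,d=ray(c,u,v); d/=np.linalg.norm(d); M=np.eye(3)-np.outer(d,d); A+=M;b+=M@o
    return np.linalg.solve(A,b)
E
python3 - <<'E'
import cv2,numpy as np
from h import *
t=np.load("top0.npy",allow_pickle=True).item();s=np.load("side0.npy",allow_pickle=True).item()
a=cv2.resize(t["pixels"][125:230,250:425,::-1],None,fx=4.4,fy=4.4,interpolation=cv2.INTER_CUBIC)
cv2.imwrite("pics/t1.png",a[:462,:770])
for n,u,v in(("sw",284,188),("st",340,176),("gas",388,165)): print(n,onz(t,u,v,.08))
for n,u,v in(("nearL",267,224),("nearR",420,200),("farL",256,157),("farR",408,131)): print(n,onz(t,u,v,.008))
E
```

```text
sw [0.50319993 0.0945033  0.08      ]
st [ 0.5333488  -0.06625343  0.08      ]
gas [ 0.56143869 -0.20487533  0.08      ]
nearL [0.41063194 0.15410524 0.008     ]
nearR [ 0.46967664 -0.30585899  0.008     ]
farL [0.61980585 0.18784821 0.008     ]
farR [ 0.68815041 -0.28489371  0.008     ]
```

View pics/t1.png

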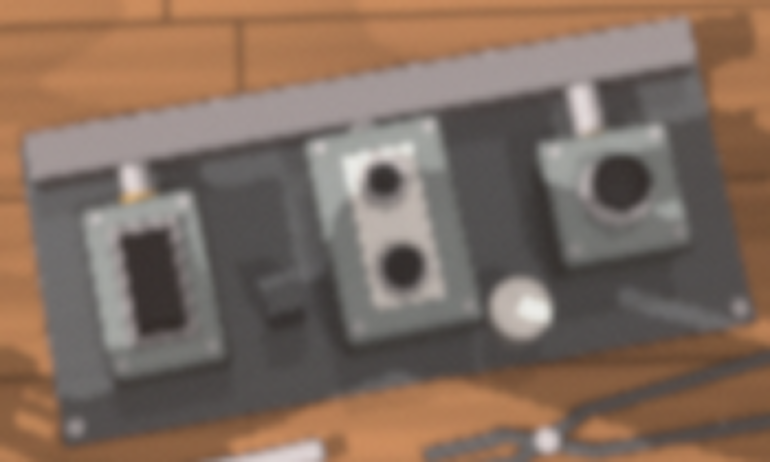

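The crop (4.4×, offset 250,125) shows the mushroom at (620,183), START at (382,181), STOP at (403,267) and the rocker from (122,235) to (185,330). Next I'll get sub-pixel centroids from dark masks.

Run:
```python
from h import *
t=np.load("top0.npy",allow_pickle=True).item()
g=cv2.cvtColor(t["pixels"],cv2.COLOR_RGB2GRAY); k=4
G=cv2.resize(g,None,fx=k,fy=k,interpolation=cv2.INTER_CUBIC)
def blob(u,v,thr):
    n,l,st,ce=cv2.connectedComponentsWithStats((G<thr).astype(np.uint8)); i=l[int(v*k),int(u*k)]
    r=cv2.minAreaRect(np.argwhere(l==i)[:,::-1].astype(np.float32)); return (ce[i]+.5)/k-.5, st[i]/k, r
P={}
for n,u,v,z in(("gas",250+620/4.4,125+183/4.4,.102),("stop",250+403/4.4,125+267/4.4,.102),("start",250+382/4.4,125+181/4.4,.092),("rock",250+155/4.4,125+280/4.4,.068)):
  for thr in (60,75,90):
    c,st,r=blob(u,v,thr); print(n,thr,c.round(2),st[:4],np.round(r[1],1)/k,round(r[2],1),onz(t,*c,z).round(4))
```

```text
gas 60 [390.93 165.91] [386.   161.25  11.25  10.75] [10.425 10.95 ] 45.0 [ 0.5525 -0.2093  0.102 ]
gas 75 [390.89 165.95] [385.5  160.75  12.25  11.75] [11.5 12. ] 90.0 [ 0.5524 -0.2092  0.102 ]
gas 90 [390.97 165.96] [385.   160.25  13.5   12.75] [12.5  13.25] 90.0 [ 0.5523 -0.2094  0.102 ]
stop 60 [341.14 185.19] [338.   182.     7.25   7.5 ] [7.25 7.  ] 90.0 [ 0.5014 -0.0676  0.102 ]
stop 75 [341.09 185.24] [337.5  181.5    8.     8.75] [8.5  7.75] 90.0 [ 0.5013 -0.0675  0.102 ]
stop 90 [341.1  185.26] [337.25 181.     8.75   9.5 ] [9.25 8.5 ] 90.0 [ 0.5012 -0.0675  0.102 ]
start 60 [336.82 165.65] [335.   163.75   4.75   4.5 ] [4.5  4.25] 0.0 [ 0.5609 -0.0579  0.092 ]
start 75 [336.81 165.65] [334.5  163.25   6.     5.75] [5.7   5.475] 26.6 [ 0.5609 -0.0578  0.092 ]
start 90 [336.82 165.74] [334.   163.     6.75   6.5 ] [6.25 6.5 ] 90.0 [ 0.5607 -0.0578  0.092 ]
rock 60 [284.54 188.95] [278.5  178.25  13.    22.25] [21.525  9.5  ] 78.7 [0.503  0.0943 0.068 ]
rock 75 [284.62 188.95] [278.   177.75  14.25  23.5 ] [22.8   10.825] 78.7 [0.503 0.094 0.068]
rock 90 [284.71 189.04] [277.5  177.25  15.25  24.5 ] [23.825 11.875] 78.7 [0.5027 0.0938 0.068 ]
```

```bash
cat > go.py <<'E'
import sys
from h import *
from scipy.spatial.transform import Rotation as R
x,y,z=map(float,sys.argv[1:4]); th=np.radians(float(sys.argv[4]) if len(sys.argv)>4 else 8.8)
s=observe(); M=R.from_quat(s["tool_rot"]).as_matrix()
tip=np.array(s["ee_pos"])+M[:,0]*tip_reach
d=M.T@(np.array([x,y,z])-tip)*100
e=np.array([-np.sin(th),np.cos(th),0]); b=M.T@e; a=np.degrees(np.arctan2(b[2],b[1])); a=(a+90)%180-90
print("clock",s["clock"],"tip",tip.round(4),"axis",M[:,0].round(3),"toolY",M[:,1].round(3),"F",np.round(s["wrist_force"],2),"j6",np.round(s["joint_positions"][5],2))
print("shift cm",d.round(2),"dist mm",np.linalg.norm(d)*10,"yaw",round(a,1))
E
python3 go.py .5525 -.2093 .150
```

```text
clock 0.1 tip [0.2605 0.5398 0.2219] axis [-0.001 -0.001 -1.   ] toolY [ 0.435  0.901 -0.002] F [-0.07  0.02 -0.26] j6 -0.12
shift cm [  7.27 -54.76  58.86] dist mm 807.1931146067534 yaw -34.6
```

```bash
python3 -m inch '[{"jaw":1,"y":-3,"z":3.2,"yaw":-2},{"jaw":1,"y":-7,"z":7.5,"yaw":-5},{"jaw":1,"y":-11,"z":11.8,"yaw":-8},{"jaw":1,"y":-15,"z":16.1,"yaw":-11},{"jaw":1,"y":-19,"z":20.4,"yaw":-14},{"jaw":1,"y":-23,"z":24.7,"yaw":-17},{"jaw":1,"y":-27,"z":29,"yaw":-20},{"jaw":1,"y":-31,"z":33.3,"yaw":-23},{"jaw":1,"y":-35,"z":37.6,"yaw":-26},{"jaw":1,"y":-39,"z":41.9,"yaw":-29},{"jaw":1,"y":-43,"z":46.2,"yaw":-32},{"jaw":1,"y":-45,"z":48.4,"yaw":-34.6}]' 20; python3 go.py .5525 -.2093 .150
```

```text
clock 0.1 tip [0.2605 0.5398 0.2219] axis [-0.001 -0.001 -1.   ] toolY [ 0.435  0.901 -0.002] F [-0.07  0.02 -0.26] j6 -0.12
shift cm [  7.27 -54.76  58.86] dist mm 807.1931146067534 yaw -34.6validation failed for argument at $[0]...
```

The call was refused, probably because every key has to be in each row.

```bash
python3 -m inch '[{"jaw":1,"x":0,"y":-3,"z":3.2,"yaw":-2},{"jaw":1,"x":0,"y":-7,"z":7.5,"yaw":-5},{"jaw":1,"x":0,"y":-11,"z":11.8,"yaw":-8},{"jaw":1,"x":0,"y":-15,"z":16.1,"yaw":-11},{"jaw":1,"x":0,"y":-19,"z":20.4,"yaw":-14},{"jaw":1,"x":0,"y":-23,"z":24.7,"yaw":-17},{"jaw":1,"x":0,"y":-27,"z":29,"yaw":-20},{"jaw":1,"x":0,"y":-31,"z":33.3,"yaw":-23},{"jaw":1,"x":0,"y":-35,"z":37.6,"yaw":-26},{"jaw":1,"x":0,"y":-39,"z":41.9,"yaw":-29},{"jaw":1,"x":0,"y":-43,"z":46.2,"yaw":-32},{"jaw":1,"x":0,"y":-45,"z":48.4,"yaw":-34.6}]' 20; python3 go.py .5525 -.2093 .150
```

```text
clock: 1.6
ee_pos: [0.5015, -0.0787, 0.2443]
tool_rot: [-0.055, 0.705, 0.053, 0.705]
wrist_force: [0.4, 1.4, -0.1]
gripper_width: 0.007
clock 1.6 tip [ 0.5015 -0.0788  0.2223] axis [-0.001 -0.002 -1.   ] toolY [-0.153  0.988 -0.002] F [ 0.43  1.39 -0.14] j6 -2.01
shift cm [  7.25 -13.67   3.05] dist mm 157.7032846768213 yaw -0.0
```

```bash
python3 -m inch '[{"jaw":1,"x":0,"y":-4,"z":1,"yaw":0},{"jaw":1,"x":1,"y":-8,"z":2,"yaw":0},{"jaw":1,"x":3,"y":-12,"z":2.8,"yaw":0},{"jaw":1,"x":6,"y":-13.67,"z":3.05,"yaw":0},{"jaw":1,"x":8.5,"y":-13.67,"z":3.05,"yaw":0},{"jaw":1,"x":9.2,"y":-13.67,"z":3.05,"yaw":0},{"jaw":1,"x":9.2,"y":-13.67,"z":3.05,"yaw":0}]'; python3 go.py .5525 -.2093 .094
python3 - <<'E'
from h import *
o=[]
for n in("side","wrist"):
    c=capture(n); np.save(n+"1.npy",c,allow_pickle=True)
    im=c["pixels"][:,:,::-1]
    if n=="side": im=cv2.resize(im[170:280,270:430],(640,440),interpolation=cv2.INTER_CUBIC)
    cv2.imwrite(f"pics/{n}1.png",im)
E
```

```text
clock: 2.48
ee_pos: [0.5522, -0.209, 0.1523]
tool_rot: [-0.055, 0.706, 0.054, 0.704]
wrist_force: [-0.1, 0.2, -0.1]
gripper_width: 0.005
clock 2.475 tip [ 0.5522 -0.2091  0.1303] axis [-0.002 -0.001 -1.   ] toolY [-0.153  0.988 -0.001] F [-0.13  0.18 -0.1 ] j6 -2.2
shift cm [ 3.63 -0.02  0.04] dist mm 36.3429331366232 yaw -0.0
```

View pics/side1.png

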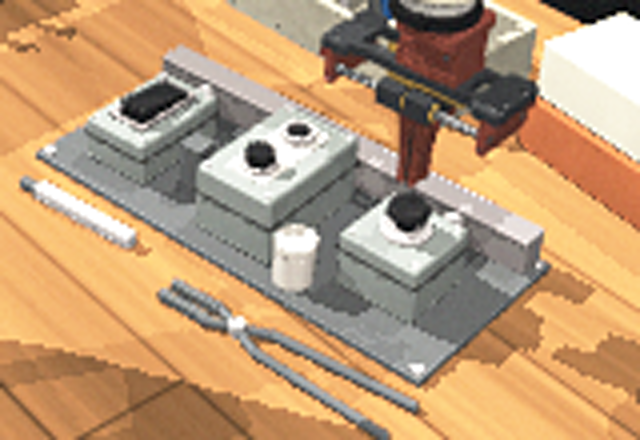

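View pics/wrist1.png

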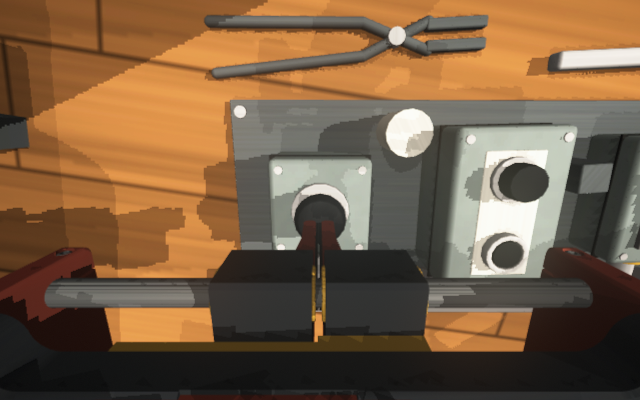

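The side view shows the closed tips right above the mushroom, at crop (408,205). The wrist view shows the head in line at (320,212), with nothing in the way. Next I'll push it down about 38 mm from here, slowly near contact.

```bash
python3 -m inch '[{"jaw":1,"x":1.2,"y":0,"z":0,"yaw":0},{"jaw":1,"x":2.3,"y":0,"z":0,"yaw":0},{"jaw":1,"x":2.8,"y":0,"z":0,"yaw":0},{"jaw":1,"x":3.2,"y":0,"z":0,"yaw":0},{"jaw":1,"x":3.5,"y":0,"z":0,"yaw":0},{"jaw":1,"x":3.7,"y":0,"z":0,"yaw":0},{"jaw":1,"x":3.7,"y":0,"z":0,"yaw":0}]'; python3 go.py .5525 -.2093 .094
python3 - <<'E'
from h import *
s=np.load("side1.npy",allow_pickle=True).item();w=np.load("wrist1.npy",allow_pickle=True).item()
for n,p in(("gas",(.5525,-.2093,.102)),("stop",(.5013,-.0675,.102)),("rocker",(.503,.094,.068))): print(n,((proj(s,p)-[270,170])*4).round(1),proj(w,p).round(1))
E
```

```text
clock: 3.45
ee_pos: [0.5534, -0.2096, 0.1165]
tool_rot: [-0.055, 0.705, 0.053, 0.705]
wrist_force: [0.6, -1.0, 0.2]
gripper_width: 0.008
clock 3.45 tip [ 0.5534 -0.2097  0.0945] axis [ 0.001 -0.003 -1.   ] toolY [-0.153  0.988 -0.003] F [ 0.58 -1.04  0.25] j6 -2.2
shift cm [ 0.05  0.05 -0.08] dist mm 1.0997752423587395 yaw 0.0
gas [408.5 201.5] [319.3 222.1]
stop [259.3 147.1] [530.8 183.4]
rocker [153.2  98.8] [684.3 205.3]
```

The projections agree with both views. I'll push a little further to feel the end stop.

```bash
python3 -m inch '[{"jaw":1,"x":0.15,"y":0,"z":0,"yaw":0},{"jaw":1,"x":0.3,"y":0,"z":0,"yaw":0},{"jaw":1,"x":0.3,"y":0,"z":0,"yaw":0}]'; python3 go.py .5525 -.2093 .094
```

```text
clock: 3.82
ee_pos: [0.5537, -0.2099, 0.1159]
tool_rot: [-0.056, 0.704, 0.053, 0.706]
wrist_force: [-7.3, 3.1, 20.7]
gripper_width: 0.006
clock 3.825 tip [ 0.5538 -0.2099  0.0939] axis [ 0.003 -0.004 -1.   ] toolY [-0.153  0.988 -0.004] F [-7.26  3.05 20.67] j6 -2.2
shift cm [-0.01  0.08 -0.12] dist mm 1.4188206028406922 yaw 0.0
```

At z 0.0939 it meets a hard stop at 20 N, so the head is home. I'll lift off, move over STOP and wait.

```bash
python3 -m inch '[{"jaw":1,"x":-1.5,"y":0,"z":0,"yaw":0},{"jaw":1,"x":-4,"y":0,"z":0,"yaw":0},{"jaw":1,"x":-4,"y":2,"z":-0.4,"yaw":0},{"jaw":1,"x":-4,"y":5,"z":-1,"yaw":0},{"jaw":1,"x":-4,"y":8,"z":-1.6,"yaw":0},{"jaw":1,"x":-4,"y":11,"z":-2.2,"yaw":0},{"jaw":1,"x":-4,"y":13.5,"z":-2.7,"yaw":0},{"jaw":1,"x":-4,"y":14.87,"z":-3,"yaw":0},{"jaw":1,"x":-4,"y":14.87,"z":-3,"yaw":0},{"jaw":1,"x":-4,"y":14.87,"z":-3,"yaw":0},{"jaw":1,"x":-4,"y":14.87,"z":-3,"yaw":0},{"jaw":1,"x":-4,"y":14.87,"z":-3,"yaw":0}]';python3 -m inch '[{"jaw":1,"x":0,"y":0,"z":0,"yaw":0},{"jaw":1,"x":0,"y":0,"z":0,"yaw":0},{"jaw":1,"x":0,"y":0,"z":0,"yaw":0},{"jaw":1,"x":0,"y":0,"z":0,"yaw":0},{"jaw":1,"x":0,"y":0,"z":0,"yaw":0},{"jaw":1,"x":0,"y":0,"z":0,"yaw":0},{"jaw":1,"x":0,"y":0,"z":0,"yaw":0},{"jaw":1,"x":0,"y":0,"z":0,"yaw":0},{"jaw":1,"x":0,"y":0,"z":0,"yaw":0},{"jaw":1,"x":0,"y":0,"z":0,"yaw":0},{"jaw":1,"x":0,"y":0,"z":0,"yaw":0},{"jaw":1,"x":0,"y":0,"z":0,"yaw":0}]';python3 -m inch '[{"jaw":1,"x":0,"y":0,"z":0,"yaw":0},{"jaw":1,"x":0,"y":0,"z":0,"yaw":0},{"jaw":1,"x":0,"y":0,"z":0,"yaw":0},{"jaw":1,"x":0,"y":0,"z":0,"yaw":0},{"jaw":1,"x":0,"y":0,"z":0,"yaw":0},{"jaw":1,"x":0,"y":0,"z":0,"yaw":0}]'; python3 go.py .5013 -.0675 .096
python3 - <<'E'
from h import *
c=capture("side"); cv2.imwrite("pics/side2.png",cv2.resize(c["pixels"][170:280,270:430,::-1],(640,440),interpolation=cv2.INTER_CUBIC))
E
```

```text
clock: 5.32
ee_pos: [0.5015, -0.0679, 0.1552]
tool_rot: [-0.056, 0.704, 0.053, 0.706]
wrist_force: [0.9, 1.1, -0.0]
gripper_width: 0.007
clock: 6.82
ee_pos: [0.5015, -0.0679, 0.1552]
tool_rot: [-0.056, 0.704, 0.053, 0.706]
wrist_force: [0.8, -0.2, 0.6]
gripper_width: 0.004
clock: 7.58
ee_pos: [0.5015, -0.0679, 0.1553]
tool_rot: [-0.056, 0.704, 0.053, 0.706]
wrist_force: [-0.1, 0.3, 0.3]
gripper_width: 0.009
clock 7.575 tip [ 0.5016 -0.068   0.1333] axis [ 0.003 -0.004 -1.   ] toolY [-0.152  0.988 -0.004] F [-0.1   0.35  0.31] j6 -1.99
shift cm [ 3.73  0.07 -0.03] dist mm 37.269413441048165 yaw -0.0
```

View pics/side2.png

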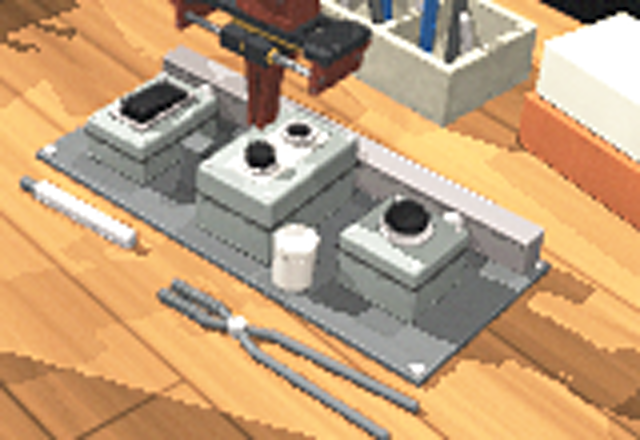

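The mushroom at (407,217) now sits visibly lower and stays in. The tips are over STOP at (262,150), and the tin is where it was. The clock is past 3.8 + 3.5 s, so I'll press STOP.

```bash
python3 -m inch '[{"jaw":1,"x":1.2,"y":0,"z":0,"yaw":0},{"jaw":1,"x":2.4,"y":0,"z":0,"yaw":0},{"jaw":1,"x":3.0,"y":0,"z":0,"yaw":0},{"jaw":1,"x":3.4,"y":0,"z":0,"yaw":0},{"jaw":1,"x":3.7,"y":0,"z":0,"yaw":0},{"jaw":1,"x":3.9,"y":0,"z":0,"yaw":0},{"jaw":1,"x":3.9,"y":0,"z":0,"yaw":0}]'; python3 go.py .5013 -.0675 .096
```

```text
clock: 8.5
ee_pos: [0.5009, -0.0679, 0.118]
tool_rot: [-0.056, 0.704, 0.053, 0.706]
wrist_force: [-7.7, 2.0, 23.6]
gripper_width: 0.006
clock 8.5 tip [ 0.5009 -0.068   0.096 ] axis [ 0.002 -0.004 -1.   ] toolY [-0.153  0.988 -0.004] F [-7.7   1.96 23.59] j6 -1.99
shift cm [-0.    0.04  0.04] dist mm 0.6031320960732532 yaw -0.0
```

STOP hits its end stop at z 0.096 with 23 N. Next I'll lift and move over the rocker's near end.

```bash
python3 -m inch '[{"jaw":1,"x":-1.5,"y":0,"z":0,"yaw":0},{"jaw":1,"x":-4,"y":0,"z":0,"yaw":0},{"jaw":1,"x":-4,"y":2,"z":0,"yaw":0},{"jaw":1,"x":-4,"y":5.5,"z":0,"yaw":0},{"jaw":1,"x":-4,"y":9,"z":-0.1,"yaw":0},{"jaw":1,"x":-4,"y":12.5,"z":-0.1,"yaw":0},{"jaw":1,"x":-4,"y":15,"z":-0.15,"yaw":0},{"jaw":1,"x":-3,"y":15.98,"z":-0.15,"yaw":0},{"jaw":1,"x":-1.5,"y":15.98,"z":-0.15,"yaw":0},{"jaw":1,"x":-0.5,"y":15.98,"z":-0.15,"yaw":0},{"jaw":1,"x":-0.5,"y":15.98,"z":-0.15,"yaw":0}]'; python3 go.py .475 .0897 .064
python3 - <<'E'
from h import *
c=capture("side"); a=cv2.resize(c["pixels"][170:240,270:350,::-1],(480,420),interpolation=cv2.INTER_CUBIC)
c=capture("wrist"); b=cv2.resize(c["pixels"][100:400,160:480,::-1],(320,300)); b=cv2.copyMakeBorder(b,0,120,0,0,cv2.BORDER_CONSTANT)
cv2.imwrite("pics/s3.png",np.hstack([a,b]))
E
```

```text
clock: 9.88
ee_pos: [0.4742, 0.0891, 0.121]
tool_rot: [-0.055, 0.705, 0.052, 0.705]
wrist_force: [-1.3, -0.9, -0.0]
gripper_width: 0.002
clock 9.875 tip [0.4742 0.089  0.099 ] axis [-0.001 -0.004 -1.   ] toolY [-0.152  0.988 -0.004] F [-1.29 -0.89 -0.01] j6 -1.67
shift cm [3.5  0.07 0.09] dist mm 34.9765641858109 yaw -0.1
```

View pics/s3.png

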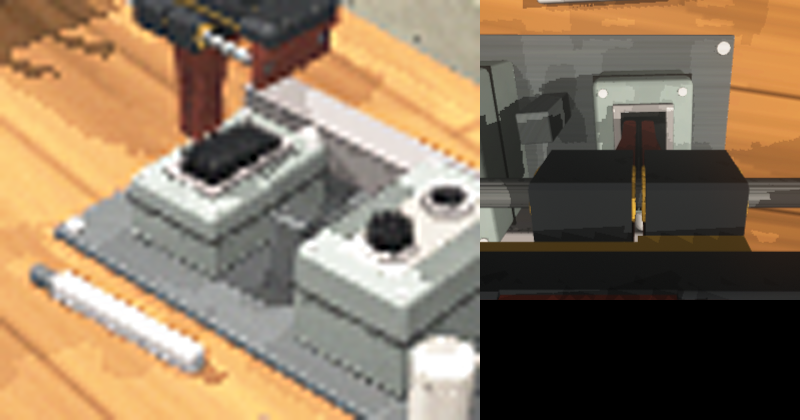

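The side crop shows the tips over the rocker's raised near end (205,150), and STOP is out again. In the wrist crop the rocker is centred under the fingers at (640,125). I'll press down stepwise.

```bash
python3 -m inch '[{"jaw":1,"x":1.0,"y":0.05,"z":0.1,"yaw":0},{"jaw":1,"x":1.9,"y":0.05,"z":0.1,"yaw":0},{"jaw":1,"x":2.3,"y":0.05,"z":0.1,"yaw":0},{"jaw":1,"x":2.6,"y":0.05,"z":0.1,"yaw":0},{"jaw":1,"x":2.9,"y":0.05,"z":0.1,"yaw":0},{"jaw":1,"x":2.9,"y":0.05,"z":0.1,"yaw":0}]'; python3 go.py .475 .0897 .064
```

```text
clock: 10.72
ee_pos: [0.4762, 0.0898, 0.093]
tool_rot: [-0.055, 0.705, 0.052, 0.706]
wrist_force: [0.3, -0.4, 1.6]
gripper_width: 0.001
clock 10.725 tip [0.4762 0.0897 0.071 ] axis [ 0.002 -0.004 -1.   ] toolY [-0.152  0.988 -0.004] F [ 0.28 -0.44  1.56] j6 -1.67
shift cm [ 0.7   0.02 -0.12] dist mm 7.054935720682362 yaw -0.1
```

```bash
python3 -m inch '[{"jaw":1,"x":0.2,"y":0,"z":0,"yaw":0},{"jaw":1,"x":0.4,"y":0,"z":0,"yaw":0},{"jaw":1,"x":0.4,"y":0,"z":0,"yaw":0}]'; python3 go.py .475 .0897 .064
```

```text
clock: 11.1
ee_pos: [0.4764, 0.0898, 0.0906]
tool_rot: [-0.055, 0.704, 0.052, 0.706]
wrist_force: [-7.0, -0.7, 22.8]
gripper_width: 0.006
clock 11.1 tip [0.4764 0.0897 0.0686] axis [ 0.003 -0.004 -1.   ] toolY [-0.152  0.988 -0.004] F [-7.04 -0.74 22.81] j6 -1.67
shift cm [ 0.46  0.02 -0.14] dist mm 4.846695344114246 yaw -0.1
```

It meets a hard stop at z 0.0686. I'll hold briefly, lift clear and check whether that was the rocker's end stop or its frame.

```bash
python3 -m inch '[{"jaw":1,"x":0.1,"y":0,"z":0,"yaw":0},{"jaw":1,"x":0.1,"y":0,"z":0,"yaw":0},{"jaw":1,"x":-2,"y":0,"z":0,"yaw":0},{"jaw":1,"x":-6,"y":0,"z":0,"yaw":0},{"jaw":1,"x":-10,"y":0,"z":0,"yaw":0},{"jaw":1,"x":-12,"y":0,"z":0,"yaw":0},{"jaw":1,"x":-12,"y":0,"z":0,"yaw":0}]'; python3 go.py .475 .0897 .064
python3 - <<'E'
from h import *
s0=np.load("side1.npy",allow_pickle=True).item()["pixels"]
c=capture("side"); f=lambda p:cv2.resize(p[170:240,270:330,::-1],(400,467),interpolation=cv2.INTER_CUBIC)
cv2.imwrite("pics/s4.png",np.hstack([f(s0),f(c["pixels"])])); np.save("side4.npy",c,allow_pickle=True)
E
```

```text
clock: 11.98
ee_pos: [0.4777, 0.0904, 0.2121]
tool_rot: [-0.055, 0.703, 0.052, 0.708]
wrist_force: [0.5, 0.4, -0.1]
gripper_width: 0.006
clock 11.975 tip [0.4779 0.0903 0.1901] axis [ 0.007 -0.004 -1.   ] toolY [-0.152  0.988 -0.005] F [ 0.45  0.45 -0.07] j6 -1.67
shift cm [12.61  0.04 -0.38] dist mm 126.16039845410981 yaw -0.1
```

View pics/s4.png

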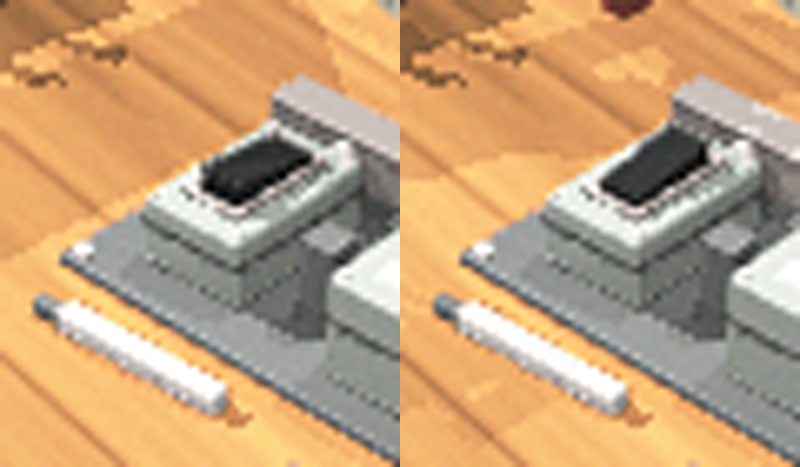

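The rocker has clearly tipped: the near end sank and the far end rose. To rule out that the tip came to rest on the frame, I'll press once more nearer the pivot, where only the rocker is under the fingers.

```bash
python3 -m inch '[{"jaw":1,"x":3,"y":0,"z":0.7,"yaw":0},{"jaw":1,"x":7,"y":0,"z":0.7,"yaw":0},{"jaw":1,"x":10,"y":0,"z":0.7,"yaw":0},{"jaw":1,"x":11.3,"y":0,"z":0.7,"yaw":0},{"jaw":1,"x":11.8,"y":0,"z":0.7,"yaw":0},{"jaw":1,"x":12.1,"y":0,"z":0.7,"yaw":0},{"jaw":1,"x":12.2,"y":0,"z":0.7,"yaw":0},{"jaw":1,"x":12.2,"y":0,"z":0.7,"yaw":0}]'; python3 go.py .4852 .0912 .07
```

```text
clock: 13.02
ee_pos: [0.483, 0.0909, 0.0915]
tool_rot: [-0.056, 0.704, 0.052, 0.706]
wrist_force: [-10.9, -1.4, 29.2]
gripper_width: 0.007
clock 13.025 tip [0.4831 0.0908 0.0695] axis [ 0.004 -0.004 -1.   ] toolY [-0.152  0.988 -0.005] F [-10.89  -1.39  29.21] j6 -1.67
shift cm [-0.05  0.01  0.21] dist mm 2.2045086645568372 yaw -0.0
```

It stops at 0.0695, 0.9 mm higher for 6.7 mm further in. That is a slope of about 0.14 rad, which matches fully over (0.15). I'll retract and do the final check.

```bash
python3 -m inch '[{"jaw":1,"x":-2,"y":0,"z":0,"yaw":0},{"jaw":1,"x":-6,"y":0,"z":0,"yaw":0},{"jaw":1,"x":-11,"y":0,"z":0,"yaw":0},{"jaw":1,"x":-16,"y":0,"z":0,"yaw":0},{"jaw":1,"x":-18,"y":3,"z":0,"yaw":0},{"jaw":1,"x":-18,"y":8,"z":0,"yaw":0},{"jaw":1,"x":-18,"y":13,"z":0,"yaw":0},{"jaw":1,"x":-18,"y":18,"z":0,"yaw":0},{"jaw":1,"x":-18,"y":20,"z":0,"yaw":0},{"jaw":1,"x":-18,"y":20,"z":0,"yaw":0}]'
python3 - <<'E'
from h import *
f=lambda p:cv2.resize(p[170:280,270:400,::-1],(400,338),interpolation=cv2.INTER_CUBIC)
a=np.load("side0.npy",allow_pickle=True).item()["pixels"];b=capture("side")["pixels"]
cv2.imwrite("pics/s5.png",np.hstack([f(a),f(b)])); print(np.round(observe()["wrist_force"],1))
E
```

```text
clock: 14.28
ee_pos: [0.4519, 0.2899, 0.271]
tool_rot: [-0.056, 0.703, 0.053, 0.707]
wrist_force: [-0.4, 0.3, -0.1]
gripper_width: 0.003
[ 0.2 -0.4  0.4]
```

View pics/s5.png

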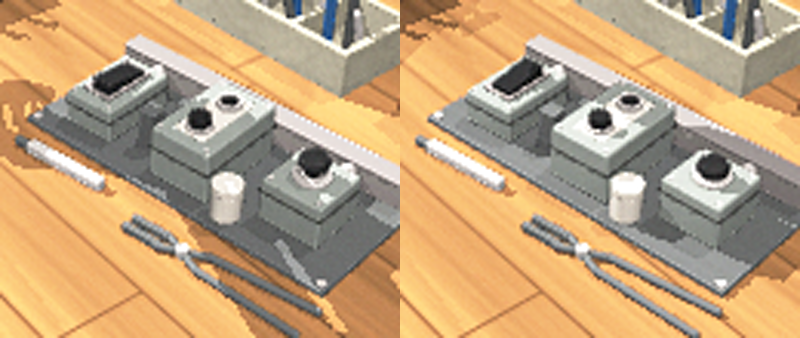

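Comparing before (left) and after (right): the mushroom is in at (712,168), STOP is out at (600,120), and the rocker is over at (520,77). The tin, tongs and drift have not moved.

```bash
python3 -c "from station import *; print(hand_in())"
```

```text
the job is handed in; nothing more can be done
None
```

The forge shutdown is done and handed in; no verdict is reported at hand-in.

- **Gas:** I pushed the mushroom knock-off to its hard stop at 20 N by 3.8 s. The blower then cleared the chamber for about 4 s.
- **STOP:** I pressed it to its end stop at z 0.096 m with 23 N, then released it.
- **Isolator:** I pressed the rocker's near end right over. A second press nearer the pivot met the same hard stop, 0.9 mm higher over 6.7 mm. That fits a rocker fully over, about 0.14 rad measured against 0.15 expected.

**Last checks:** the final side view shows the mushroom in, STOP out and the rocker over. The tin, tongs and drift are unmoved, and START was never approached. The wrist force is about 0 and the arm is clear at 14.3 s. The bar stub, hammer, brush and mug were not rechecked in the last picture, but I saw no sign of contact with them. No checks failed or disagreed; one early move was refused for missing row keys, before anything had moved.

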